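# Slide the setting plate home under the gauge bridge

## Robot

A 6-joint arm with a two-finger parallel gripper is mounted at the origin on a cart in front of the work surface, level with it; the furniture and walls round the work are solid. World frame = base frame: x ahead of the robot, y to its left, z up, the work surface at z = 0. Lengths are in m, angles in rad, forces in N, time in s.
With the tool pointing down it reaches from about 0.4 to 0.825 m from the base axis. Payload 7 kg.
Tool frame: the origin (TCP) lies at the very end of the fingers, on their centre line; the grasp point (between the pads) lies 19 mm behind it; z points along the fingers, y is the line along which they close (so a half turn about z gives the same grasp; the last joint's range is limited). The gripper opens to 88 mm and grips with 3 to 60 N. Pads are 19 mm wide; open, the fingers measure 130 mm over their backs; the gripper's body (78 mm by 193 mm) begins 47 mm behind the grasp point.
Start: joints at [-0.839, 0.359, 0.012, 0, -1.224, -0.288], TCP at [0.29, -0.61, 0.227] pointing down, gripper open.
Joint ranges: [-3.07, 3.07], [-1.43, 2.12], [-1.02, 1.25], [-3.03, 1.67], [-3.05, -0], [-3.03, 3.03]. Speed limits (rad/s): [2.39, 2.39, 3.01, 3.14, 3.14, 3.14].

## Interface

Orientations are given as [roll, pitch, yaw] about the fixed x, y, z axes, in that order (R = Rz(yaw) Ry(pitch) Rx(roll)).
In Python, from plant import manip gives the robot as it stands. The module is installed in compiled form; this text tells all that it offers.
- The arm moves only by the tool drive_tool, never from a script. Its argument "motion" is a list of rows, each a list of 5 numbers: the shift along the world's x, y, z in m, then the turn about the world's z in rad, then the closure, from -1 (fully open) to 1 (shut). A call has 1 to 8 rows; each row is the pose to reach, as a shift and turn from the pose commanded when the call began; what a row does not reach only later rows make up. A row lasts 1/10 s, in which the tool goes at most 50 mm and 8.59 degrees, less where a joint would pass 70% of its speed; a pose out of reach is approached as far as the arm can. A call with a gripper value outside its range is refused whole. The fingers move at their own pace and stop on an object; "squeeze" is the grip in N (left out, the last holds). Time passes only in rows, so rows that repeat a pose let the fingers close. It gives the time, the measured TCP pose, the force, the opening and the grip force at its end, in the units of the state.
- manip.state(): the state, without advancing time (a new reading comes with each control period).
- manip.capture(name): name is "scene" or "top"; returns the picture (420x560x3 uint8, red, green, blue); there is no depth.
- manip.calibration(name): a dict with "fov_y" (degrees; the focal length in pixels is half the picture's height over the tangent of half this angle, whatever the lens; pixels are square), "cx", "cy" (the principal point, pixels), "R" (3x3) and "t" (3): a world point X has camera coordinates R X + t. Camera axes: x right, y down, z forward; pixel columns grow to the right and rows downward; lengths in m; the calibration is good to about 2 mm. A picture is of the moment at which its call begins. calibration takes no time and is no camera call.
- manip.hand_in(): hands the job in; it is judged then, once.
The state is a dict: "t": time; "joint_pos": joint angles; "joint_vel": joint speeds; "joint_torque": joint torques, N m; "tool_pos": TCP position; "orientation": TCP orientation; "wrist_force": force on the tool from outside, world axes, zero at the start; "ft_torque": the same for the moment, N m; "gripper_width": opening from 0.0 (shut) to 1.0 (fully open); "grasp_force": force on a finger pad.
Only numpy, scipy, OpenCV 4.12 (cv2) and the standard library are available. Lean on these libraries where they do the work, as an engineer would, in place of code of your own. Each camera call takes 0.05 s, during which the arm holds its last target. There are 200 camera calls.

## Task

Push the flat aluminium plate across the bench, under the low steel gauge bridge, until its leading edge is square and fully home against the stop bar behind the beam. Slide it steadily with the fingers, flat on the bench all the way: do not lift, tip or flick it, and leave the small parts lying round the bridge where they are. Then take the hand away.

Things in the scene. Friction and masses are not known exactly. Their poses are not given: they have to be found in the camera images.
- plate: loose flat aluminium plate, 90 mm along its own x, 100 mm along its y, 12 mm thick, corners rounded 8 mm in plan, 0.2 to 0.45 kg, too wide to grip. Origin: centre of its underside; z up. At the start it lies before the bridge's mouth, its +x edge towards the bridge, turned up to 0.25 rad against it, up to 30 mm off the lane's centre line, its centre 100 to 125 mm short of the bridge's origin.
- bridge: fixed dark steel bridge on the bench. Origin: on the bench, at the middle below the beam; +x is the direction in which the plate goes through, y across the lane, z up. Beam over x -22 to 22 mm, y -70 to 70 mm; underside 15 mm, top 31 mm, screw heads 35 mm above the bench. Lane between the cheeks 110 mm wide (y -55 to 55). Screw feet reach y -91 to 91.
- mouth (a point): middle of the lane's mouth at the beam's front, on the bench (bridge x = -22 mm). Two lead-in lips, 15 mm high, flare outward at 25 degrees to the lane from the cheeks here and reach 17 mm out from the mouth.
- stop (a point): middle of the stop bar's face, on the bench (bridge x = +30 mm); the bar is 15 mm high, across the whole lane. A plate that is home has its centre at bridge x = -15 mm and its rear edge at x = -60 mm, 38 mm out from the beam.
- gauge_block: bystander: ground steel block 25 x 50 x 25 mm, origin centre of underside, lying beside the bridge, on its -y side (farther from the robot)
- clip_a: bystander: black plastic clip 19 x 35 x 19 mm, on the open bench to the right, behind the plate's rear edge, at least 60 mm clear of it
- clip_b: bystander: black plastic clip 19 x 35 x 19 mm, behind the stop bar
- cap_assembly: bystander: small black cap on a metal strip, 18 x 46 x 18 mm, on the open bench beyond the clamp fixture

How it is judged:
By the outcome, as a careful person would: the job done as asked, in the order asked, and still so for the second after the job is handed in, with the robot touching nothing.
It also fails if it takes over 64 s, if anything falls off the work surface, if the arm or the gripper's body presses on something with over 40 N, if the wrist force passes 120 N, or if a joint passes its speed limit or range.

## Working session

There is one attempt and no reset: what is moved stays moved. The work goes in short steps, Python scripts to look and compute and a tool call to move; the robot and the scene stay as the last step left them, time stands still between calls to the robot, and variables do not carry over. Pictures are saved under pics/ and viewed, at most 10 in all, crops included, and the job is handed in when it is done.

Besides the shell and the picture viewer there is one more tool, called after ">>>" by a JSON object that holds its "api" and its "payload". drive_tool: Moves the arm, as the interface text tells. Its arguments: {"type":"object","properties":{"motion":{"type":"array"},"squeeze":{"type":"number"}},"required":["motion"]}

```bash
mkdir -p pics; python3 - <<'E'
from plant import manip
import cv2,numpy as np
for n in("scene","top"):
    c=manip.calibration(n);print(n,c['fov_y'],c['cx'],c['cy'],np.round(c['R'],3).tolist(),np.round(c['t'],3).tolist(),{k for k in c})
    im=manip.capture(n);cv2.imwrite(f"pics/{n}0.png",im[:,:,::-1])
s=manip.state();print(s)
E
```

```text
scene 45.612239531878004 280.08257926171393 204.54357009216145 [[0.856, -0.517, 0.002], [-0.361, -0.6, -0.714], [0.37, 0.61, -0.701]] [-0.639, 0.048, 1.156] {'t', 'fov_y', 'cy', 'cx', 'R'}
top 43.0384034692803 275.90773991337846 203.6230678450426 [[-0.005, -1.0, -0.004], [-0.995, 0.005, -0.102], [0.102, 0.003, -0.995]] [-0.321, 0.551, 0.905] {'t', 'fov_y', 'cy', 'cx', 'R'}
{'t': 0.1, 'joint_pos': array([-8.38889897e-01,  3.59267423e-01,  1.11595683e-02, -2.71827400e-04,
       -1.22411088e+00, -2.88115721e-01]), 'joint_vel': array([ 2.83566009e-04, -2.90730894e-04,  2.07751142e-03,  1.55181467e-03,
       -8.88418211e-05,  2.17847877e-03]), 'joint_torque': array([-1.29385502e-03, -5.84163022e+01,  2.93754208e+01,  7.01567754e+00,
        1.01574478e-02, -6.39050882e-05]), 'tool_pos': array([ 0.28960973, -0.60923416,  0.22575789]), 'orientation': array([ 3.14015626e+00, -1.59184163e-04, -2.69789437e+00]), 'wrist_force': array([-0.00361738,  0.02556199, -0.23572256]), 'ft_torque': array([-0.00696502, -0.02087683, -0.03903934]), 'grasp_force': 0.0, 'gripper_width': 0.9997087811433294}
```

View pics/scene0.png

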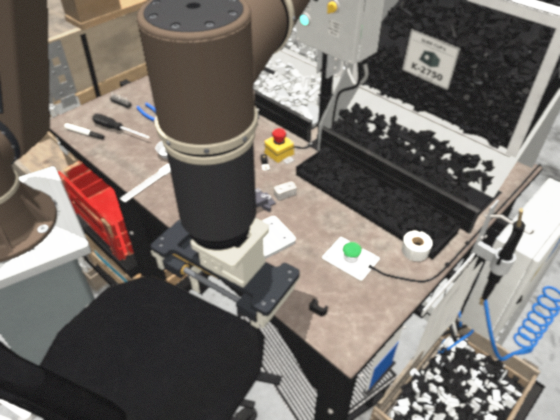

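View pics/top0.png

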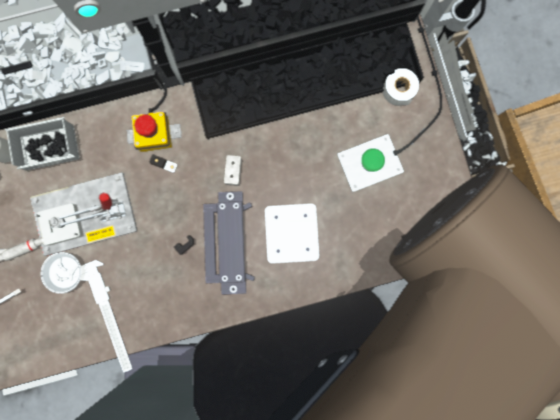

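Top view: the plate is at about (292,233), the bridge beam at about (230,243) with the stop bar on its left at (210,243), the gauge block at (233,169) and a clip at (185,244). The push therefore goes along roughly world +y. In the scene view the arm hides the bridge. Next I measure the plate and bridge from the top view.

```bash
cat > h.py <<'E'
import numpy as np,cv2
from plant import manip
def ray(n,px,z):
    c=manip.calibration(n);f=210/np.tan(np.radians(c['fov_y']/2));R=np.array(c['R']);t=np.array(c['t'])
    px=np.atleast_2d(px).astype(float)
    d=np.c_[(px[:,0]-c['cx'])/f,(px[:,1]-c['cy'])/f,np.ones(len(px))]@R
    C=-R.T@t
    return C+d*((z-C[2])/d[:,2])[:,None]
def proj(n,X):
    c=manip.calibration(n);f=210/np.tan(np.radians(c['fov_y']/2))
    P=np.atleast_2d(X)@np.array(c['R']).T+np.array(c['t']);return np.c_[c['cx']+f*P[:,0]/P[:,2],c['cy']+f*P[:,1]/P[:,2]]
def plate(im,thr=190,win=(200,180,345,290),z=.012,n="top"):
    x0,y0,x1,y1=win
    m=(im.min(2)>thr).astype(np.uint8);M=np.zeros_like(m);M[y0:y1,x0:x1]=m[y0:y1,x0:x1]
    c=max(cv2.findContours(M,cv2.RETR_EXTERNAL,cv2.CHAIN_APPROX_NONE)[0],key=cv2.contourArea)
    P=ray(n,c[:,0,:],z)[:,:2]
    return P,cv2.minAreaRect((P*1000).astype(np.float32))
E
python3 - <<'E'
from h import *
im=cv2.imread('pics/top0.png')
for t in(150,190,220):
    P,r=plate(im,t);print(t,np.round(r[0],1),np.round(r[1],1),round(r[2],2))
cv2.imwrite('pics/c1.png',cv2.resize(im[180:305,175:335],None,fx=5,fy=4.8,interpolation=cv2.INTER_CUBIC)[:600,:800])
E
```

```text
150 [ 498.8 -365.1] [121.9 139.4] 12.89
190 [ 498.6 -351.1] [102.7  92.8] 2.72
220 [ 498.5 -351.1] [101.   91.4] 3.41
```

View pics/c1.png

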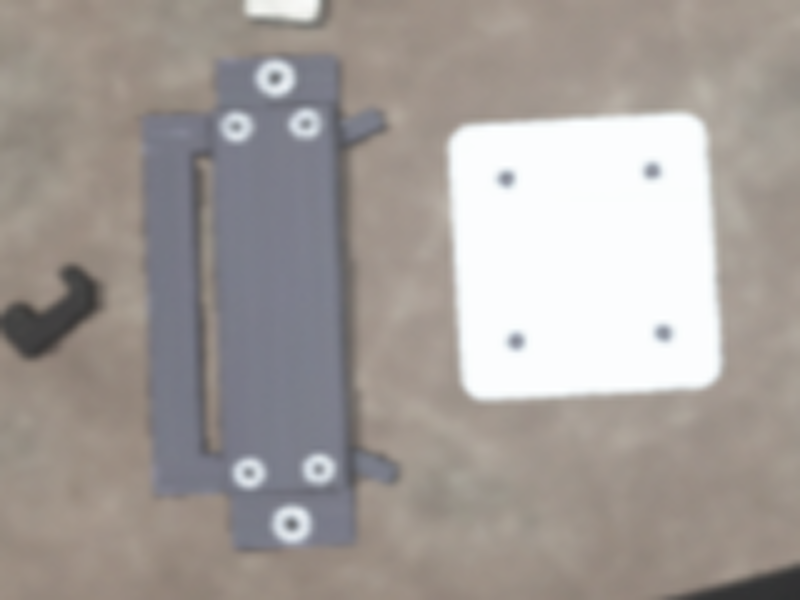

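The crop shows the beam's four screws at crop (236,126), (305,124), (249,473) and (318,469). The stop bar lies left of the beam, its face at crop x≈190–203. The lips point right, and the plate is turned a few degrees. I now refine to subpixel.

```bash
cat >> h.py <<'E'
def platefit(im,thr=200,win=(200,180,345,290)):
    from scipy.optimize import least_squares
    P,r=plate(im,thr,win);P=P*1000
    def sd(q):  # rounded-box signed distance; q: cx,cy,yaw(plate x axis),grow
        c,s=np.cos(q[2]),np.sin(q[2]);d=P-q[:2];L=np.c_[c*d[:,0]+s*d[:,1],-s*d[:,0]+c*d[:,1]]
        a=np.abs(L)-np.array([45-8,50-8]);return np.hypot(*np.maximum(a,0).T)+np.minimum(a.max(1),0)-8-q[3]
    o=least_squares(sd,[r[0][0],r[0][1],np.pi/2,0],loss='soft_l1')
    return o.x,np.sqrt(np.mean(o.fun**2))
E
python3 - <<'E'
from h import *
im=cv2.imread('pics/top0.png')
print('plate mm',np.round(platefit(im)[0],3),platefit(im)[1])
# screws: weighted centroid
g=im.min(2).astype(float)
def cen(cx,cy):
    u,v=175+cx/5,180+cy/4.8
    for _ in range(6):
        Y,X=np.mgrid[:420,:560];w=np.clip(g-135,0,None)*(np.hypot(X-u,Y-v)<5);u,v=(w*X).sum()/w.sum(),(w*Y).sum()/w.sum()
    return u,v
S=np.array([cen(*p) for p in[(236,126),(305,124),(249,473),(318,469)]])
W=ray("top",S,.035)[:,:2]*1000;print(np.round(S,2).tolist(),np.round(W,1).tolist())
F=np.array([cen(*p) for p in[(275,77),(291,524)]]);print('feet px',np.round(F,2).tolist(), 'z.01',np.round(ray("top",F,.01)[:,:2]*1000,1).tolist())
o=W.mean(0);ay=(W[2:].mean(0)-W[:2].mean(0));th=np.arctan2(ay[1],ay[0])-np.pi/2  # bridge x yaw; +y toward robot (-X)
print('org',o,'yaw x',np.degrees(th)%360,'spans',np.hypot(*ay),np.hypot(*(W[0]-W[1])))
# edges: profile along bridge x at several bridge y
th=th%(2*np.pi);ex=np.array([np.cos(th),np.sin(th)]);ey=np.array([-ex[1],ex[0]])
G=cv2.cvtColor(im,cv2.COLOR_BGR2GRAY)
xs=np.arange(-45,60,1.)
prof=[]
for y in np.arange(-40,41,5):
    X=np.c_[(o+xs[:,None]*ex+y*ey)/1000,np.full(len(xs),.031)]
    p=proj("top",X).astype(np.float32);prof.append(cv2.remap(G,p[:,:1].copy(),p[:,1:].copy(),cv2.INTER_LINEAR).ravel())
m=np.mean(prof,0);print([(int(a),int(b)) for a,b in zip(xs,m)][::2])
E
```

```text
plate mm [ 4.98522e+02 -3.51131e+02  1.61900e+00  1.50000e-01] 0.5239304843651514
[[221.97, 206.01], [235.53, 205.34], [224.38, 278.06], [238.3, 277.14]] [[544.6, -230.3], [545.6, -253.8], [420.5, -235.1], [422.0, -258.9]]
feet px [[229.69, 195.79], [232.97, 288.76]] z.01 [[565.3, -241.3], [400.9, -247.7]]
org [ 483.16143287 -244.51554005] yaw x 92.28320476212679 spans 123.95138068878495 23.58299029619538
[(-45, 155), (-43, 155), (-41, 155), (-39, 154), (-37, 154), (-35, 153), (-33, 153), (-31, 152), (-29, 149), (-27, 136), (-25, 116), (-23, 104), (-21, 110), (-19, 124), (-17, 128), (-15, 128), (-13, 127), (-11, 128), (-9, 128), (-7, 127), (-5, 126), (-3, 126), (-1, 126), (1, 126), (3, 125), (5, 125), (7, 125), (9, 126), (11, 126), (13, 124), (15, 124), (17, 124), (19, 122), (21, 125), (23, 134), (25, 128), (27, 103), (29, 105), (31, 119), (33, 122), (35, 121), (37, 121), (39, 121), (41, 121), (43, 121), (45, 125), (47, 137), (49, 145), (51, 146), (53, 146), (55, 144), (57, 144), (59, 142)]
```

Result in the bridge frame: origin at about (483.2, -244.5) mm, yaw 92.3°. The beam edges fall at ±22 and the screw and foot centres agree. The plate is at x≈-107, y≈-11, turned 0.5°. I'll nudge it 11 mm sideways with two spread fingers on its far edge, then push from the rear. First I move clear and take a two-view height check.

>>> {"api": "drive_tool", "payload": {"motion": [[0.035, 0.033, 0, -0.05, 0.3], [0.07, 0.065, 0, -0.1, 0.3], [0.105, 0.098, 0, -0.15, 0.3], [0.14, 0.13, 0, -0.2, 0.3], [0.175, 0.163, 0, -0.25, 0.3], [0.21, 0.196, 0, -0.3, 0.3], [0.245, 0.228, -0.02, -0.35, 0.3], [0.28, 0.261, -0.05, -0.404, 0.3]]}}

```text
t: 0.9
tool_pos: [0.567, -0.3519, 0.1817]
orientation: [-3.14, 0.003, -3.103]
wrist_force: [0.6, 0.2, -0.7]
gripper_width: 0.371
grasp_force: 0.0
```

>>> {"api": "drive_tool", "payload": {"motion": [[0, 0, -0.03, 0, 0.3], [0, 0, -0.06, 0, 0.3], [0, 0, -0.09, 0, 0.3], [0, 0, -0.1, 0, 0.3], [0, 0, -0.1, 0, 0.3]]}}

```text
t: 1.4
tool_pos: [0.5637, -0.3531, 0.0791]
orientation: [3.14, -0.003, -3.102]
wrist_force: [0.0, 0.4, 0.8]
gripper_width: 0.351
grasp_force: 0.0
```

```bash
python3 - <<'E'
from h import *
s=manip.state();print(s['t'],s['tool_pos'],s['orientation'],s['wrist_force'],s['gripper_width'],s['joint_pos'])
for n in("scene","top"): cv2.imwrite(f"pics/{n}1.png",manip.capture(n)[:,:,::-1])
a=cv2.imread('pics/scene1.png');b=cv2.imread('pics/top1.png')
cv2.imwrite('pics/v1.png',np.hstack([cv2.resize(a[120:320,170:370],(400,400),interpolation=2),cv2.resize(b[130:330,170:370],(400,400),interpolation=2)]))
E
```

```text
1.4 [ 0.56366191 -0.35306509  0.07911124] [ 3.14040194 -0.00346918 -3.10192045] [0.01486941 0.41165523 0.81290352] 0.3512577055070532 [-2.67112982e-01  4.62993117e-01 -1.85199564e-01 -1.09396034e-04
 -9.26270438e-01 -1.26394732e+00]
```

View pics/v1.png

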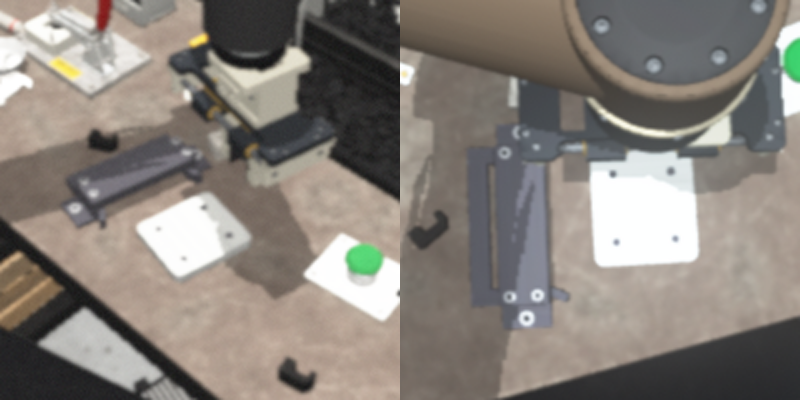

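The two crops show the plate clear, with its holes at left-panel (204,207), (229,235), (184,259) and (157,228), and the fingers beyond the far edge. Clip_a is far away at (297,375). I triangulate to check heights and let the arm settle.

>>> {"api": "drive_tool", "payload": {"motion": [[0.004, 0.003, 0, 0, 0.3], [0.004, 0.003, 0, 0, 0.3], [0.004, 0.003, 0, 0, 0.3]]}}

```text
t: 1.8
tool_pos: [0.5694, -0.3504, 0.0819]
orientation: [-3.141, 0.002, -3.102]
wrist_force: [-0.5, -0.5, 0.6]
gripper_width: 0.346
grasp_force: 0.0
```

```bash
python3 - <<'E'
from h import *
t=[(175+a/5,180+b/4.8) for a,b in[(506,178),(652,171),(516,341),(664,333),(291,524),(249,473),(318,469)]]
s=np.array([(170+a/2,120+b/2) for a,b in[(204,207),(229,235),(184,259),(157,228),(75,208),(83,180),(92,190)]])
for p in t:
    best=[]
    for z in np.arange(-.005,.05,.001):
        q=proj("scene",ray("top",p,z))[0];d=np.hypot(*(s-q).T);best.append((d.min(),z,d.argmin()))
    b=min(best);print(np.round(p,1),'z %.3f res %.2f px idx %d'%(b[1],b[0],b[2]))
st=manip.state();print(st['t'],st['tool_pos'],st['wrist_force'])
E
```

```text
[276.2 217.1] z 0.013 res 0.78 px idx 0
[305.4 215.6] z 0.013 res 0.64 px idx 1
[278.2 251. ] z 0.015 res 0.31 px idx 3
[307.8 249.4] z 0.012 res 0.59 px idx 2
[233.2 289.2] z 0.011 res 0.59 px idx 4
[224.8 278.5] z 0.036 res 0.24 px idx 5
[238.6 277.7] z 0.040 res 0.27 px idx 6
1.8 [ 0.56937538 -0.3503986   0.08194057] [-0.49143146 -0.53379245  0.62481472]
```

Heights agree: plate top 12–15 mm, screw heads 36–40 mm. Descending beside the far edge.

>>> {"api": "drive_tool", "payload": {"motion": [[0, 0, -0.02, 0, 0.3], [0, 0, -0.04, 0, 0.3], [0, 0, -0.055, 0, 0.3], [0, 0, -0.065, 0, 0.3], [0, 0, -0.07, 0, 0.3], [0, 0, -0.07, 0, 0.3], [0, 0, -0.07, 0, 0.3]]}}

```text
t: 2.5
tool_pos: [0.5692, -0.3506, 0.0114]
orientation: [-3.141, 0.001, -3.102]
wrist_force: [-0.8, -0.2, 0.1]
gripper_width: 0.351
grasp_force: 0.0
```

>>> {"api": "drive_tool", "payload": {"motion": [[0, 0, -0.003, 0, 0.3], [0, 0, -0.006, 0, 0.3], [-0.002, 0, -0.006, 0, 0.3], [-0.004, 0, -0.006, 0, 0.3], [-0.006, 0, -0.006, 0, 0.3], [-0.008, 0, -0.006, 0, 0.3], [-0.01, 0, -0.006, 0, 0.3], [-0.01, 0, -0.006, 0, 0.3]]}}

```text
t: 3.3
tool_pos: [0.5587, -0.3504, 0.005]
orientation: [-3.142, 0.0, -3.102]
wrist_force: [1.0, -0.0, 0.3]
gripper_width: 0.346
grasp_force: 0.0
```

>>> {"api": "drive_tool", "payload": {"motion": [[-0.001, 0, 0, 0, 0.3], [-0.002, 0, 0, 0, 0.3], [-0.003, 0, 0, 0, 0.3], [-0.004, 0, 0, 0, 0.3]]}}

```text
t: 3.7
tool_pos: [0.5551, -0.3504, 0.005]
orientation: [-3.141, 0.001, -3.102]
wrist_force: [2.1, 0.2, 0.2]
gripper_width: 0.351
grasp_force: 1.1
```

>>> {"api": "drive_tool", "payload": {"motion": [[-0.001, 0, 0, 0, 0.3], [-0.002, 0, 0, 0, 0.3], [-0.003, 0, 0, 0, 0.3], [-0.004, 0, 0, 0, 0.3], [-0.005, 0, 0, 0, 0.3], [-0.006, 0, 0, 0, 0.3]]}}

```text
t: 4.3
tool_pos: [0.5489, -0.3504, 0.005]
orientation: [-3.141, 0.0, -3.102]
wrist_force: [2.6, 0.3, 0.8]
gripper_width: 0.349
grasp_force: 1.3
```

```bash
cat >> h.py <<'E'
O=np.array([483.16,-244.5]);TH=np.radians(92.27);EX=np.array([np.cos(TH),np.sin(TH)]);EY=np.array([-EX[1],EX[0]])
def br(p): d=np.asarray(p)[:2]-O;return np.round([d@EX,d@EY],1)
E
python3 - <<'E'
from h import *
im=manip.capture("top")[:,:,::-1];cv2.imwrite('pics/top2.png',im)
im=manip.capture("top")[:,:,::-1]
st=manip.state();print(st['t'],br(st['tool_pos']*1000),st['wrist_force'])
cv2.imwrite('pics/c2.png',cv2.resize(im[150:300,190:350],None,fx=4,fy=4,interpolation=2))
try:
    q,e=platefit(im);print(q,e,br(q),np.degrees(q[2]-TH))
except Exception as x:print(x)
E
```

```text
4.4 [-108.4  -61.3] [2.96919442 0.57954591 1.71819754]
[ 485.07267739 -350.08297114    1.60733846   -1.68520342] 8.075013653827284 [-105.6    2.3] -0.17629011062161376
```

View pics/c2.png

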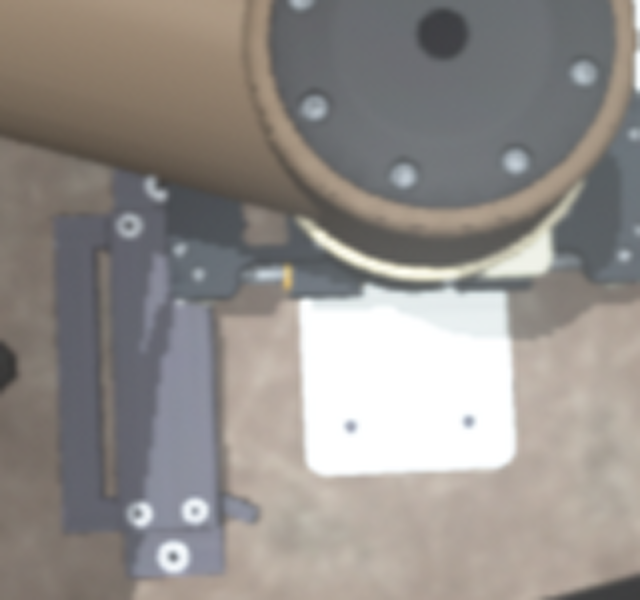

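The near edge has moved about 10.5 mm towards the robot, so the plate is at y≈-0.6 to -1.8 and still square. One mm more, then retract and go round to the rear.

>>> {"api": "drive_tool", "payload": {"motion": [[-0.001, 0, 0, 0, 0.3], [-0.001, 0, 0, 0, 0.3], [0.004, 0, 0, 0, 0.3], [0.012, 0, 0, 0, 0.3], [0.02, 0, 0, 0, 0.3], [0.02, 0, 0.03, 0, 0.3], [0.02, 0, 0.07, 0, 0.3], [0.02, 0, 0.1, 0, 0.3]]}}

```text
t: 5.2
tool_pos: [0.5694, -0.3505, 0.1065]
orientation: [-3.141, -0.0, -3.101]
wrist_force: [0.7, -0.4, 0.5]
gripper_width: 0.349
grasp_force: 0.0
```

>>> {"api": "drive_tool", "payload": {"motion": [[-0.01, -0.01, 0, 0.14, 0.1], [-0.02, -0.02, 0, 0.28, 0.1], [-0.03, -0.03, 0, 0.42, 0.1], [-0.04, -0.04, 0, 0.56, 0.1], [-0.05, -0.05, 0, 0.7, 0.1], [-0.06, -0.06, 0, 0.84, 0.1], [-0.07, -0.066, 0, 0.98, 0.1], [-0.077, -0.066, 0, 1.12, 0.1]]}}

```text
t: 6.0
tool_pos: [0.4913, -0.4169, 0.1044]
orientation: [3.14, -0.0, -1.977]
wrist_force: [0.7, 0.2, 0.5]
gripper_width: 0.45
grasp_force: 0.0
```

>>> {"api": "drive_tool", "payload": {"motion": [[0, 0, 0, 0.14, 0.1], [0, 0, 0, 0.28, 0.1], [0, 0, 0, 0.42, 0.1], [0, 0, 0, 0.451, 0.1], [0, 0, 0, 0.451, 0.1], [0, 0, 0, 0.451, 0.1]]}}

```text
t: 6.6
tool_pos: [0.4919, -0.4163, 0.1046]
orientation: [3.141, 0.0, -1.532]
wrist_force: [-0.1, 0.3, -0.1]
gripper_width: 0.448
grasp_force: 0.0
```

```bash
python3 - <<'E'
from h import *
print(br(ray("scene",[318.5,307.5],.01)[0]*1000),'clip_a')
im=manip.capture("top")[:,:,::-1];cv2.imwrite('pics/top3.png',im)
s=manip.capture("scene")[:,:,::-1];cv2.imwrite('pics/scene3.png',s)
st=manip.state();print(st['t'],br(st['tool_pos']*1000),st['tool_pos'],st['orientation'],TH,st['gripper_width'],st['joint_pos'])
cv2.imwrite('pics/v3.png',np.hstack([cv2.resize(s[120:320,170:370],(400,400),interpolation=2),cv2.resize(im[130:330,170:370],(400,400),interpolation=2)]))
E
```

```text
[-321.8    3.2] clip_a
6.7 [-172.    -1.9] [ 0.49184562 -0.4162918   0.10469727] [ 3.14125812e+00  1.69063297e-04 -1.53167670e+00] 1.6104153008151678 0.4518523209767571 [-4.00163353e-01  4.05944761e-01 -2.12464916e-01 -1.31743060e-05
 -9.52761324e-01  4.39290649e-01]
```

View pics/v3.png

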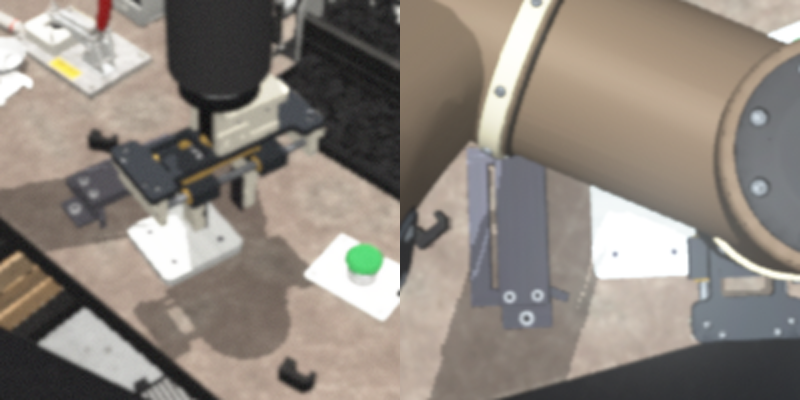

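The plate is untouched and centred, its holes at top px (277,256.5) and (307,256). The fingers are behind it and clip_a is 150 mm further back. Descend and push.

>>> {"api": "drive_tool", "payload": {"motion": [[0, 0, -0.03, 0, 0.1], [0, 0, -0.055, 0, 0.1], [0, 0, -0.075, 0, 0.1], [0, 0, -0.087, 0, 0.1], [0, 0, -0.094, 0, 0.1], [0, 0, -0.099, 0, 0.1], [0, 0, -0.099, 0, 0.1], [0, 0, -0.099, 0, 0.1]]}}

```text
t: 7.5
tool_pos: [0.4923, -0.4166, 0.0066]
orientation: [-3.141, -0.001, -1.531]
wrist_force: [0.2, 0.5, 0.2]
gripper_width: 0.454
grasp_force: 0.0
```

>>> {"api": "drive_tool", "payload": {"motion": [[0, 0.002, 0, 0, 0.1], [0, 0.004, 0, 0, 0.1], [0, 0.006, 0, 0, 0.1], [0, 0.008, 0, 0, 0.1], [0, 0.01, 0, 0, 0.1], [0, 0.012, 0, 0, 0.1], [-0.001, 0.014, 0, 0, 0.1], [-0.001, 0.016, 0, 0, 0.1]]}}

```text
t: 8.3
tool_pos: [0.4909, -0.4004, 0.006]
orientation: [-3.141, -0.0, -1.531]
wrist_force: [0.7, -2.0, 0.7]
gripper_width: 0.447
grasp_force: 1.2
```

>>> {"api": "drive_tool", "payload": {"motion": [[0, 0.003, 0, 0, 0.1], [0, 0.006, 0, 0, 0.1], [0, 0.009, 0, 0, 0.1], [-0.0005, 0.012, 0, 0, 0.1], [-0.0005, 0.015, 0, 0, 0.1], [-0.001, 0.018, 0, 0, 0.1], [-0.001, 0.021, 0, 0, 0.1], [-0.001, 0.023, 0, 0, 0.1]]}}

```text
t: 9.1
tool_pos: [0.4898, -0.3771, 0.0059]
orientation: [-3.142, -0.0, -1.531]
wrist_force: [0.2, -4.3, 2.1]
gripper_width: 0.451
grasp_force: 1.6
```

>>> {"api": "drive_tool", "payload": {"motion": [[0, 0.003, 0, 0, 0.1], [0, 0.006, 0, 0, 0.1], [0, 0.009, 0, 0, 0.1], [-0.0005, 0.012, 0, 0, 0.1], [-0.0005, 0.015, 0, 0, 0.1], [-0.001, 0.018, 0, 0, 0.1], [-0.001, 0.021, 0, 0, 0.1], [-0.001, 0.023, 0, 0, 0.1]]}}

```text
t: 9.9
tool_pos: [0.4887, -0.354, 0.0058]
orientation: [3.141, 0.0, -1.531]
wrist_force: [-0.2, -3.2, 2.9]
gripper_width: 0.454
grasp_force: 1.7
```

```bash
python3 - <<'E'
from h import *
im=manip.capture("top")[:,:,::-1];cv2.imwrite('pics/top4.png',im)
s=manip.capture("scene")[:,:,::-1]
st=manip.state();print(st['t'],br(st['tool_pos']*1000),st['tool_pos'],st['orientation'],st['wrist_force'])
cv2.imwrite('pics/v4.png',np.hstack([cv2.resize(s[160:300,170:310],(400,400),interpolation=2),cv2.resize(im[170:310,190:330],(400,400),interpolation=2)]))
E
```

```text
10.0 [-109.5   -1. ] [ 0.48853568 -0.35384061  0.00566836] [ 3.14119394e+00  4.55553551e-04 -1.53074574e+00] [ 0.78654044 -0.75618484 -0.10034093]
```

View pics/v4.png

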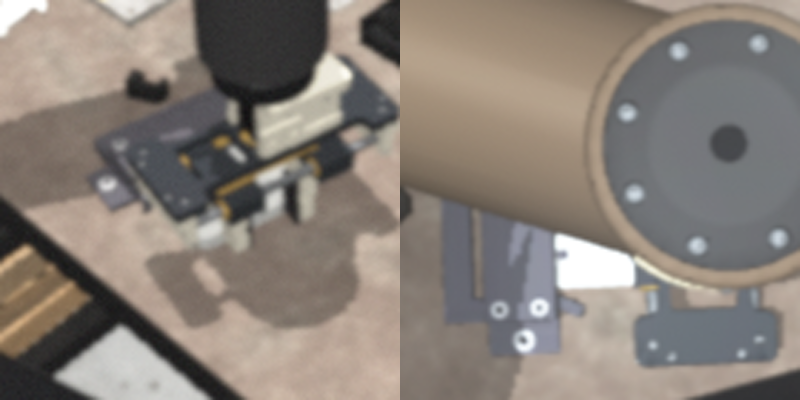

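The plate has entered the mouth: in the right panel its leading edge is under the beam and its near edge (y≈288) lies inside the lip at (570,305). Force stays low. I continue, slowly at the end.

>>> {"api": "drive_tool", "payload": {"motion": [[0, 0.003, 0, 0, 0.1], [0, 0.006, 0, 0, 0.1], [0, 0.009, 0, 0, 0.1], [-0.0005, 0.012, 0, 0, 0.1], [-0.0005, 0.015, 0, 0, 0.1], [-0.001, 0.018, 0, 0, 0.1], [-0.001, 0.021, 0, 0, 0.1], [-0.001, 0.023, 0, 0, 0.1]]}}

```text
t: 10.8
tool_pos: [0.4875, -0.3309, 0.0057]
orientation: [3.141, 0.0, -1.531]
wrist_force: [-0.7, -1.9, -0.9]
gripper_width: 0.449
grasp_force: 0.9
```

>>> {"api": "drive_tool", "payload": {"motion": [[0, 0.002, 0, 0, 0.1], [0, 0.004, 0, 0, 0.1], [0, 0.006, 0, 0, 0.1], [0, 0.008, 0, 0, 0.1], [-0.0005, 0.01, 0, 0, 0.1], [-0.0005, 0.011, 0, 0, 0.1], [-0.0005, 0.012, 0, 0, 0.1]]}}

```text
t: 11.5
tool_pos: [0.4872, -0.3192, 0.0058]
orientation: [3.141, 0.0, -1.531]
wrist_force: [0.1, -1.7, -1.2]
gripper_width: 0.448
grasp_force: 0.8
```

>>> {"api": "drive_tool", "payload": {"motion": [[0, 0.001, 0, 0, 0.1], [0, 0.002, 0, 0, 0.1]]}}

```text
t: 11.7
tool_pos: [0.4872, -0.3173, 0.0058]
orientation: [3.141, 0.0, -1.531]
wrist_force: [0.3, -1.5, -0.6]
gripper_width: 0.451
grasp_force: 0.8
```

>>> {"api": "drive_tool", "payload": {"motion": [[0, 0.001, 0, 0, 0.1], [0, 0.002, 0, 0, 0.1], [0, 0.002, 0, 0, 0.1]]}}

```text
t: 12.0
tool_pos: [0.4873, -0.3166, 0.0061]
orientation: [3.142, -0.001, -1.53]
wrist_force: [-1.4, -9.5, -1.6]
gripper_width: 0.446
grasp_force: 4.9
```

>>> {"api": "drive_tool", "payload": {"motion": [[0, 0.0005, 0, 0, 0.1], [0, 0.001, 0, 0, 0.1], [0, 0.001, 0, 0, 0.1]]}}

```text
t: 12.3
tool_pos: [0.4873, -0.3164, 0.0063]
orientation: [-3.141, -0.002, -1.53]
wrist_force: [-2.1, -15.3, -1.9]
gripper_width: 0.451
grasp_force: 7.3
```

>>> {"api": "drive_tool", "payload": {"motion": [[0, 0.0005, 0, 0, 0.1], [0, 0.001, 0, 0, 0.1], [0, 0.001, 0, 0, 0.1]]}}

```text
t: 12.6
tool_pos: [0.4874, -0.3162, 0.0066]
orientation: [-3.141, -0.003, -1.53]
wrist_force: [-3.2, -20.3, -2.2]
gripper_width: 0.452
grasp_force: 9.9
```

Force rose sharply at about the expected place, within calibration error. I back off, lift clear and look.

>>> {"api": "drive_tool", "payload": {"motion": [[0, -0.004, 0, 0, 0.1], [0, -0.01, 0, 0, 0.1], [0.001, -0.02, 0, 0, 0.1], [0.001, -0.035, 0, 0, 0.1], [0.001, -0.04, 0.03, 0, 0.1], [0.001, -0.04, 0.07, 0, 0.1], [0.001, -0.06, 0.11, 0, 0.1], [0.001, -0.1, 0.14, 0, 0.1]]}}

```text
t: 13.4
tool_pos: [0.4891, -0.4136, 0.1492]
orientation: [-3.139, -0.001, -1.528]
wrist_force: [2.6, -0.2, 0.6]
gripper_width: 0.45
grasp_force: 0.0
```

>>> {"api": "drive_tool", "payload": {"motion": [[-0.025, -0.035, 0.01, 0, 0.1], [-0.05, -0.07, 0.02, 0, 0.1], [-0.075, -0.105, 0.03, 0, 0.1], [-0.1, -0.14, 0.03, 0, 0.1], [-0.12, -0.17, 0.03, 0, 0.1], [-0.14, -0.2, 0.03, 0, 0.1], [-0.14, -0.2, 0.03, 0, 0.1]]}}

```text
t: 14.1
tool_pos: [0.3448, -0.6171, 0.1751]
orientation: [3.141, 0.0, -1.535]
wrist_force: [-0.3, -0.1, -0.0]
gripper_width: 0.452
grasp_force: 0.0
```

```bash
python3 - <<'E'
from h import *
im=manip.capture("top")[:,:,::-1];cv2.imwrite('pics/top5.png',im)
s=manip.capture("scene")[:,:,::-1]
st=manip.state();print(st['t'],st['tool_pos'],st['wrist_force'])
cv2.imwrite('pics/v5.png',np.hstack([cv2.resize(s[140:280,170:310],(400,560),interpolation=2),cv2.resize(im[180:305,190:279],(400,560),interpolation=2)]))
# rear edge of the plate at z=.012 by bridge y, using the white mask
P,r=plate(im,190,(243,190,290,300));B=np.array([[ (p*1000-O)@EX,(p*1000-O)@EY] for p in P])
print(B.min(0),B.max(0))
for y in range(-40,41,10):
    k=abs(B[:,1]-y)<4;print(y,np.round(B[k,0].min(),1),end=' ')
k=(abs(B[:,1])<38)&(B[:,0]<-50);print(np.polyfit(B[k,1],B[k,0],1))
# initial-frame offset of the same detector: plate rear edge vs fit
E
```

```text
14.2 [ 0.34690259 -0.61454356  0.17519943] [-0.15298703 -0.74449104 -0.88372001]
[-61.43635468 -49.96517687] [-21.66566675  51.78871149]
-40 -61.4 -30 -61.2 -20 -60.8 -10 -60.4 0 -59.9 10 -61.3 20 -60.9 30 -60.4 40 -60.0 [ 8.13097591e-03 -6.06311044e+01]
```

View pics/v5.png

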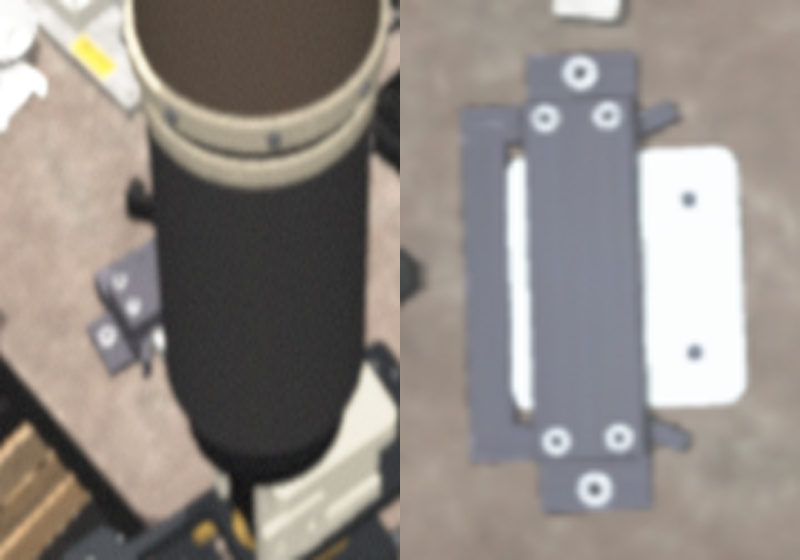

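The right panel shows the plate under the beam, its white leading edge meeting the stop bar along its whole length (x≈507 at the top to 513 at the bottom). The bystanders are in place. I make a subpixel check of squareness before handing in.

```bash
python3 - <<'E'
from h import *
G=cv2.cvtColor(cv2.imread('pics/top5.png'),cv2.COLOR_BGR2GRAY).astype(np.float32)
def edge(x0,x1,z,level):
    xs=np.arange(x0,x1,.25);out=[]
    for y in np.arange(-38,39,2.):
        X=np.c_[(O+xs[:,None]*EX+y*EY)/1000,np.full(len(xs),z)];p=proj("top",X).astype(np.float32)
        v=cv2.remap(G,p[:,:1].copy(),p[:,1:].copy(),cv2.INTER_LINEAR).ravel()
        i=np.where(np.diff(np.sign(v-level)))[0]
        if len(i): out.append((y,xs[i[0]]+.25*(level-v[i[0]])/(v[i[0]+1]-v[i[0]])))
    a=np.array(out);f=np.polyfit(a[:,0],a[:,1],1);return np.round(f,4),len(a),np.round(np.std(a[:,1]-np.polyval(f,a[:,0])),2)
print('rear',edge(-70,-50,.012,200))
print('front/stop',edge(26,36,.012,190))
print('bar back edge z15',edge(38,56,.015,133))
print('beam front z31',edge(-30,-18,.031,170))
E
```

```text
rear (array([ 2.80000e-03, -6.11579e+01]), 39, np.float64(0.14))
front/stop (array([4.00000e-04, 3.06733e+01]), 39, np.float64(0.23))
bar back edge z15 (array([1.34000e-02, 4.72613e+01]), 39, np.float64(0.92))
beam front z31 (array([ 2.40000e-03, -2.25376e+01]), 39, np.float64(0.24))
```

```bash
python3 -c "
from plant import manip;print(manip.hand_in())"
```

```text
the job is handed in; nothing more can be done
None
```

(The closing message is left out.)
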